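# Tip the used tubes off the transfer tray, then load it with the dish stack

### The job

Pick up the steel transfer tray by its black bar handle and tip it over the white discard tub so that all four used microtubes slide off it into the tub; the tubes are contaminated, so never touch them with the gripper. Then set the empty tray down level on the free table top and stack the two petri dishes, in either order, in the middle of its floor, one squarely on top of the other. Keep the dishes flat the right way up, leave the tub standing, and leave the black can, the spray bottle and the small brown bottle standing where they are.

Things in the scene. Friction and masses are not known exactly. Their poses are not given: they have to be found in the camera images.
- tray: stainless steel transfer tray, floor 150 (x) x 100 (y) mm, 3 mm thick; rim 13 mm high (from the underside) and 3 mm thick on both long sides (+-y) and at the back (-x); no rim at the front (+x), where pieces slide off. Bar handle at the back. 0.16 kg, polished, so plastic slides on it at about 25 degrees or less. Origin: centre of the underside of the floor; x towards the open front lip, z up
- tray_mid (a point): centre of the upper face of the tray floor (3 mm above the tray's origin), where the stack belongs; axes as the tray
- tray_lip (a point): middle of the open front edge of the tray, 75 mm ahead of the origin in x, at the upper face of the floor
- tray_grip (a point): point to grip the handle: the handle is a black bar 66 mm long along the tray's x (from 76 to 142 mm behind the tray's origin), 12 mm wide in y, from 16 to 32 mm above the tray's underside; the point is the bar's centre line, 108 mm behind the origin, 24 mm above the underside
- tub: open white plastic discard tub, outside 130 (x) x 150 (y) x 60 (z) mm, walls and floor 4 mm, rim turned out 4 mm more, loose, 0.8 kg. Origin: centre of its underside, z up
- microtube_0: used capped white microtube, 13 x 42 x 13 mm, lying on the tray at the start; origin: middle of its length on the side it lies on at the start, y along the tube
- microtube_1: used capped white microtube, 13 x 42 x 13 mm, lying on the tray at the start; origin: middle of its length on the side it lies on at the start, y along the tube
- microtube_2: used capped white microtube, 13 x 42 x 13 mm, lying on the tray at the start; origin: middle of its length on the side it lies on at the start, y along the tube
- microtube_3: used capped white microtube, 13 x 42 x 13 mm, lying on the tray at the start; origin: middle of its length on the side it lies on at the start, y along the tube
- petri_0: round lidded petri dish, 60 mm across (58 mm across its flats along its own x and y, where it is best gripped), 14 mm high, beige inside, 0.03 kg; origin: centre of its underside, z up
- petri_1: as petri_0 but pink inside: round lidded petri dish, 60 mm across (58 mm along its own x and y), 14 mm high; origin: centre of its underside, z up
- black_can: bystander: upright black cylindrical screw can among the work (not the one behind the tube rack), 41 mm across, 68 mm high; origin: centre of its underside
- spray_bottle: bystander: small blue pump bottle, 35 mm across, 114 mm high; origin: centre of its underside
- oil_bottle: bystander: small brown bottle with black cap, 26 mm across, 64 mm high; origin: centre of its underside
Things that resemble listed ones, but are neither listed nor needed, are in the scene too. Leave any turquoise look-alike of the petri_0 alone.

How it is judged:
By the outcome, as a careful person would: the job done as asked, in the order asked, and still so for the second after the job is handed in, with the robot touching nothing.
It also fails if it takes over 72 s, if anything falls off the work surface, if the arm or the gripper's body presses on something with over 40 N, if the wrist force passes 120 N, or if a joint passes its speed limit or range.

### The arm

A 7-joint arm with a two-finger parallel gripper is mounted at the origin on a cart in front of the work surface, level with it; the furniture and walls round the work are solid. World frame = base frame: x ahead of the robot, y to its left, z up, the work surface at z = 0. Lengths are in m, angles in rad, forces in N, time in s.
With the tool pointing down it reaches from about 0.425 to 0.95 m from the base axis. Payload 4.7 kg.
Tool frame: the origin (TCP) lies at the very end of the fingers, on their centre line; the grasp point (between the pads) lies 19 mm behind it; z points along the fingers, y is the direction in which the jaws open and shut (so a half turn about z gives the same grasp; the last joint's range is limited). The gripper opens to 87 mm and grips with 3 to 60 N. Pads are 19 mm wide; open, the fingers measure 117 mm over their backs; the gripper's body (75 mm by 190 mm) begins 51 mm behind the grasp point.
Start: joints at [1.167, 0.469, -0.049, 1.532, 0.024, 1.141, -0.082], TCP at [0.247, -0.628, 0.223] pointing down, gripper open.
Joint ranges: [-2.59, 2.59], [-0.33, 1.99], [-1.39, 1.29], [0.1, 2.45], [-1.04, 4.18], [0.21, 1.99], [-2.66, 2.66]. Speed limits (rad/s): [2.57, 2.57, 3.14, 3.14, 3.14, 3.14, 3.14].

### API

Orientations are given as a rotation vector (axis times angle).
In Python, from station import ctrl gives the robot as it stands.
- The arm moves only by the tool send_rows, never from a script. Its argument "series" is text: rows parted by semicolons, each of 5 numbers parted by spaces: the shift along the world's x, y, z in m, then the turn about the world's z in degrees, then the closure, from -1 (fully open) to 1 (shut). In form: x y z twist claw; .... A call has 1 to 20 rows; each row shifts and turns the commanded pose from where the row before left it; what a row does not reach is not made up. A row lasts 1/10 s, in which the tool goes at most 50 mm and 8.59 degrees, less where a joint would pass 70% of its speed; a pose out of reach is approached as far as the arm can. A call is refused whole if a number of a shift passes 0.05 or a number of a turn 8.59, either way. A call with a gripper value outside its range is refused whole. The fingers move at their own pace and stop on an object; the grip force is fixed at half the most. Time passes only in rows, so rows that do not move let the fingers close. It gives the time, the measured TCP pose, the force and the opening at its end, in the units of the state.
- ctrl.observe(): the state, without advancing time (a new reading comes with each control period).
- ctrl.capture(name): name is "scene" or "top"; returns the picture (384x512x3 uint8, blue, green, red); there is no depth.
- ctrl.calibration(name): a dict with "mtx" (3x3 intrinsics, pixels), "R" (3x3) and "t" (3): a world point X has camera coordinates R X + t. Camera axes: x right, y down, z forward; pixel columns grow to the right and rows downward; lengths in m; the calibration is good to about 2 mm. A picture is of the moment at which its call begins. calibration takes no time and is no camera call.
- ctrl.finish_job(): hands the job in, once; it reports no verdict.
The state is a dict: "clock": time; "joints": joint angles; "qvel": joint speeds; "effort": joint torques, N m; "ee_pos": TCP position; "eef_rot": TCP orientation; "wrist_force": force on the tool from outside, world axes, zero at the start; "ft_torque": the same for the moment, N m; "width": opening from 0.0 (shut) to 1.0 (fully open).
Only numpy, scipy, OpenCV 4.12 (cv2) and the standard library are available. Lean on these libraries where they do the work, as an engineer would, in place of code of your own. Each camera call takes 0.05 s, during which the arm holds its last target. There are 200 camera calls.

## Working session

There is one attempt and no reset: what is moved stays moved. The work goes in short steps, Python scripts to look and compute and a tool call to move; the robot and the scene stay as the last step left them, time stands still between calls to the robot, and variables do not carry over. Pictures are saved under pics/ and viewed, about 8 in all and at most 12, crops included, and the job is handed in when it is done.

Besides the shell and the picture viewer there is one more tool, called after "Call:" as name(argument=value, ...) on one line, values as JSON. send_rows: Moves the arm, as the interface text tells. Its arguments: {"type":"object","properties":{"series":{"type":"string"}},"required":["series"]}

```bash
mkdir -p pics; ls
python3 - <<'E'
from station import ctrl
import cv2,numpy as np
print(ctrl.observe())
for n in("scene","top"):
    c=ctrl.calibration(n); print(n,np.round(c["mtx"],1).tolist(),np.round(c["R"],3).tolist(),np.round(c["t"],3).tolist(), -np.array(c["R"]).T@c["t"])
    im=ctrl.capture(n); cv2.imwrite(f"pics/{n}0.png",im)
E
```

```text
pics
{'clock': 0.0, 'joints': array([ 1.1671217 ,  0.46943269, -0.04857724,  1.53370695,  0.02413237,
        1.14099904, -0.08231699]), 'qvel': array([ 4.18375186e-04, -9.94255305e-04,  3.18745736e-05,  8.08714750e-04,
       -1.07263160e-03, -1.32822710e-05, -8.26496657e-04]), 'effort': array([ 6.57439432e-05, -5.07975268e+01, -8.02898733e-02, -2.36153376e+01,
       -6.12588320e-02,  3.80980235e-02,  1.70557869e-04]), 'ee_pos': array([ 0.24686025, -0.6275866 ,  0.22149978]), 'eef_rot': array([-3.08472483e+00, -5.84920661e-01,  7.42035429e-04]), 'wrist_force': array([-0.45162674, -0.27040391,  0.20481495]), 'ft_torque': array([-0.00476181,  0.03931159, -0.03797154]), 'width': 1.0004973488522342}
scene [[348.4, 0.0, 249.6], [0.0, 348.4, 187.5], [0.0, 0.0, 1.0]] [[0.881, -0.473, -0.021], [-0.247, -0.42, -0.873], [0.405, 0.774, -0.487]] [-0.464, 0.212, 0.635] [ 0.2037173  -0.62208015  0.48463223]
top [[405.5, 0.0, 256.1], [0.0, 405.5, 188.6], [0.0, 0.0, 1.0]] [[-0.014, -1.0, 0.013], [-0.983, 0.012, -0.181], [0.181, -0.015, -0.983]] [0.052, 0.542, 1.161] [0.32355326 0.06373626 1.23901953]
```

View pics/scene0.png

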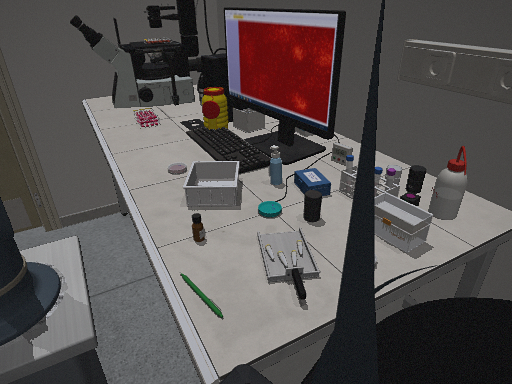

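View pics/top0.png

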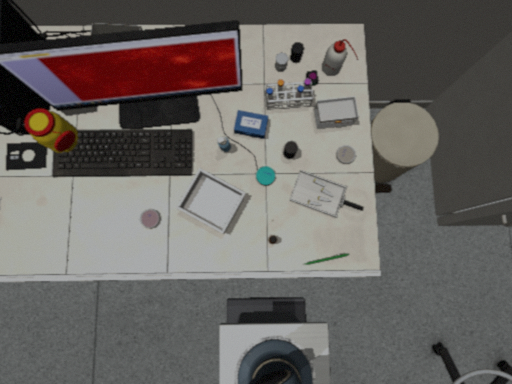

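The scene picture shows the tray at about (285,255), the tub at (214,185) and the turquoise decoy at (270,209). In the top picture the tray is at (320,193) with its handle to (362,207), the tub at (213,202), beige dish at (346,155), pink dish at (150,218), can at (291,150), spray at (224,144) and oil bottle at (272,240).

```bash
cat > h.py <<'E'
import cv2,numpy as np
from station import ctrl
def ray(n,u,v,z):
    c=ctrl.calibration(n);R=np.array(c["R"]);t=np.array(c["t"]);C=-R.T@t
    d=R.T@np.linalg.inv(c["mtx"])@[u,v,1.]
    return C+d*(z-C[2])/d[2]
def proj(n,X):
    c=ctrl.calibration(n);p=np.array(c["mtx"])@(np.array(c["R"])@X+np.array(c["t"]));return p[:2]/p[2]
def crop(n,name,x0,x1,y0,y1,s,im=None):
    im=ctrl.capture(n) if im is None else im
    cv2.imwrite(f"pics/{name}.png",cv2.resize(im[y0:y1,x0:x1],None,fx=s,fy=s,interpolation=cv2.INTER_CUBIC))
    return im
E
python3 - <<'E'
from h import *
im=cv2.imread("pics/top0.png")
crop("top","c1",130,380,130,270,3,im)
E
```

```text
(no output)
```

View pics/c1.png

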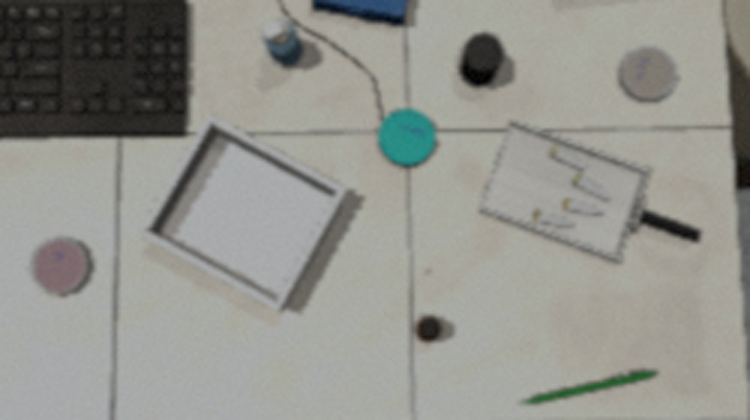

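Run:
```python
from h import *
g=lambda u,v,z:ray("top",130+(u+.5)/3-.5,130+(v+.5)/3-.5,z)
def P(s,l,z):
    a=np.array([g(u,v,z) for u,v in l]);print(s,np.round(a[:,:2],3).tolist(),"mean",np.round(a.mean(0)[:2],3)); return a
a=P("tub",[(212,125),(352,190),(288,308),(150,232)],.06)
for i in range(4): d=a[(i+1)%4]-a[i];print(np.linalg.norm(d),np.degrees(np.arctan2(d[1],d[0])))
a=P("tray",[(512,124),(648,170),(620,262),(482,212)],.012)
for i in range(4): d=a[(i+1)%4]-a[i];print(np.linalg.norm(d),np.degrees(np.arctan2(d[1],d[0])))
P("handle",[(645,215),(698,235)],.03)
for s,l in dict(beige=(648,74),pink=(62,265),turq=(407,138)).items(): P(s,[l],.014)
P("can",[(486,50)],.068);P("spray",[(278,35)],.1);P("oil",[(429,328)],.064)
P("pen",[(525,402),(655,373)],.0);P("edge",[(730,0),(745,400)],0);P("kbd",[(188,130)],.02);P("blue",[(315,12),(405,20)],.03)
```

```text
tub [[0.595, 0.21], [0.528, 0.072], [0.413, 0.135], [0.489, 0.27]] mean [0.506 0.172]
0.1535470452370841 -115.89881173879998
0.1309863747760993 151.28021833984823
0.1542184125794702 60.616905742675975
0.12164711176143343 -29.118770020798948
tray [[0.604, -0.094], [0.554, -0.232], [0.459, -0.199], [0.512, -0.06]] mean [ 0.532 -0.146]
0.1473989871329826 -109.8779255437805
0.10050853316834396 160.41813119840467
0.14854840512220766 69.07922163171953
0.09780545328815374 -20.232621011844564
handle [[0.504, -0.222], [0.483, -0.275]] mean [ 0.494 -0.249]
beige [[0.655, -0.237]] mean [ 0.655 -0.237]
pink [[0.463, 0.365]] mean [0.463 0.365]
turq [[0.59, 0.015]] mean [0.59  0.015]
can [[0.667, -0.063]] mean [ 0.667 -0.063]
spray [[0.675, 0.142]] mean [0.675 0.142]
oil [[0.392, -0.0]] mean [ 0.392 -0.   ]
pen [[0.321, -0.099], [0.347, -0.231]] mean [ 0.334 -0.165]
edge [[0.74, -0.333], [0.319, -0.32]] mean [ 0.529 -0.327]
kbd [[0.599, 0.24]] mean [0.599 0.24 ]
blue [[0.721, 0.109], [0.711, 0.016]] mean [0.716 0.062]
```

Call:
send_rows(series="0.0225 0.0345 -0.009 4.36 -1;0.0225 0.0345 -0.009 4.36 -1;0.0225 0.0345 -0.009 4.36 -1;0.0225 0.0345 -0.009 4.36 -1;0.0225 0.0345 -0.009 4.36 -1;0.0225 0.0345 -0.009 4.36 -1;0.0225 0.0345 -0.009 4.36 -1;0.0225 0.0345 -0.009 4.36 -1;0.0225 0.0345 -0.009 4.36 -1;0.0225 0.0345 -0.009 4.36 -1;0.0225 0.0345 -0.009 4.36 -1;0 0 0 0 -1;0 0 0 0 -1")

```text
clock: 1.4
ee_pos: [0.4947, -0.2477, 0.1231]
eef_rot: [-2.58, -1.791, 0.001]
wrist_force: [-0.8, -0.4, -0.1]
width: 1.006
```

Run:
```python
from h import *
o=ctrl.observe();print(o)
from scipy.spatial.transform import Rotation as Rt
print(Rt.from_rotvec(o["eef_rot"]).as_matrix())
a=crop("top","c2",230,390,130,250,2.3)
b=ctrl.capture("scene")[150:384,130:390]
a=cv2.imread("pics/c2.png");b=cv2.resize(b,None,fx=1.6,fy=1.6,interpolation=2)
c=np.zeros((max(len(a),len(b)),a.shape[1]+b.shape[1],3),'u1');c[:len(a),:a.shape[1]]=a;c[:len(b),a.shape[1]:]=b
cv2.imwrite("pics/c2.png",c);print(c.shape)
```

```text
{'clock': 1.4, 'joints': array([ 0.67083607,  0.40870317, -0.35912217,  1.90991586,  0.18572376,
        0.85629762, -0.14045632]), 'qvel': array([ 0.03374694, -0.01041456,  0.04205401, -0.00606482,  0.00537037,
        0.002248  ,  0.00047516]), 'effort': array([-1.76117823e+00, -4.16376543e+01, -4.32950869e+00, -1.91875309e+01,
       -1.89344357e-01, -1.27142671e-02, -3.52483148e-03]), 'ee_pos': array([ 0.4946739 , -0.24767282,  0.12305047]), 'eef_rot': array([-2.57955903e+00, -1.79125823e+00,  8.87950809e-04]), 'wrist_force': array([-0.79928249, -0.44772704, -0.06507966]), 'ft_torque': array([-0.10469348, -0.10776204,  0.00401551]), 'width': 1.0055665094329589}
[[ 3.49347422e-01  9.36992633e-01 -1.08848119e-03]
 [ 9.36993252e-01 -3.49346983e-01  5.76075819e-04]
 [ 1.59521177e-04 -1.22115014e-03 -9.99999242e-01]]
(374, 784, 3)
```

View pics/c2.png

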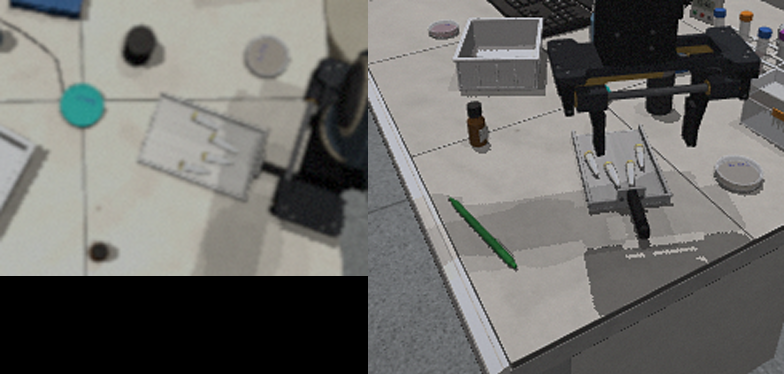

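Call:
send_rows(series="0 0 -0.03 0 -1;0 0 -0.03 0 -1;0 0 -0.03 0 -1;0 0 -0.017 0 -1;0 0 -0.009 0 -1;0 0 0 0 -1;0 0 0 0 1;0 0 0 0 1;0 0 0 0 1;0 0 0 0 1;0 0 0 0 1;0 0 0 0 1;0 0 0 0 1;0 0 0 0 1")

```text
clock: 2.9
ee_pos: [0.4947, -0.2486, 0.0076]
eef_rot: [2.582, 1.789, 0.0]
wrist_force: [-0.8, 0.0, 1.0]
width: 0.355
```

Call:
send_rows(series="0 0 0.003 0 1;0 0 0.003 0 1;0 0 0.004 0 1;0 0 0.005 0 1;0 0 0 0 1;0 0 0 0 1")

```text
clock: 3.5
ee_pos: [0.4946, -0.2487, 0.0227]
eef_rot: [2.582, 1.789, 0.0]
wrist_force: [0.4, 0.1, -2.1]
width: 0.136
```

Run:
```python
from h import *
o=ctrl.observe();print(o["ft_torque"])
crop("scene","c3",230,350,200,310,5)
```

```text
[-0.14185894  0.05898271  0.02255737]
```

View pics/c3.png

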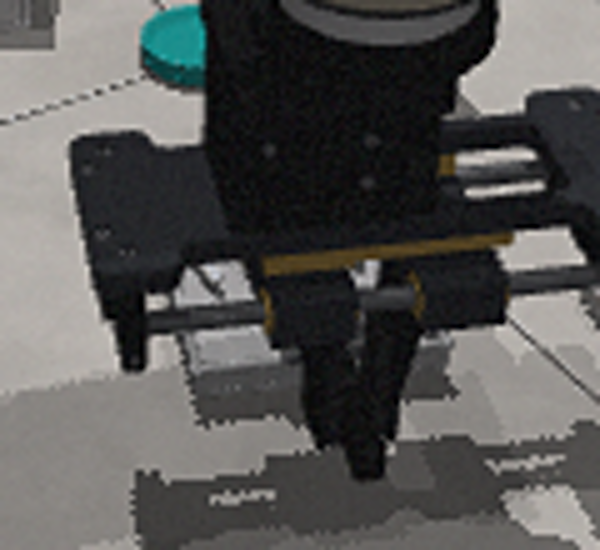

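Call:
send_rows(series="0 0 0.005 0 1;0 0 0.01 0 1;0 0 0.015 0 1;0 0 0.02 0 1;0 0 0.02 0 1;0 0 0.01 0 1;0 0 0.005 0 1;0 0 0 0 1;0 0 0 0 1;0 0 0 0 1")

```text
clock: 4.55
ee_pos: [0.494, -0.2484, 0.1067]
eef_rot: [-2.581, -1.788, 0.001]
wrist_force: [-0.5, 0.1, -1.2]
width: 0.133
```

Run:
```python
from h import *
o=ctrl.observe();print(o["ft_torque"],o["wrist_force"])
crop("top","c4",270,390,150,240,3)
b=ctrl.capture("scene")[150:310,170:370]
a=cv2.imread("pics/c4.png");b=cv2.resize(b,None,fx=2.2,fy=2.2,interpolation=2)
c=np.zeros((max(len(a),len(b)),a.shape[1]+b.shape[1],3),'u1');c[:len(a),:a.shape[1]]=a;c[:len(b),a.shape[1]:]=b
cv2.imwrite("pics/c4.png",c);print(c.shape)
```

```text
[-0.23976667  0.03350766  0.01441049] [-0.49467895  0.14037592 -1.1785537 ]
(352, 800, 3)
```

View pics/c4.png

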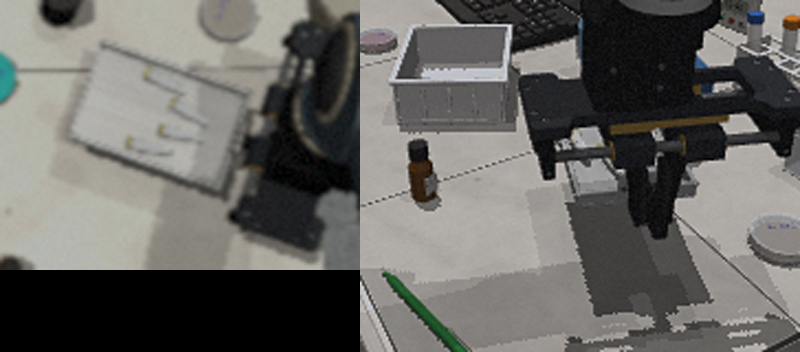

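Call:
send_rows(series="-0.001 0.006 0.005 0 1;-0.002 0.012 0.005 -0.3 1;-0.003 0.018 0.003 -0.5 1;-0.003 0.022 0 -0.6 1;-0.003 0.022 0 -0.6 1;-0.003 0.022 0 -0.6 1;-0.003 0.022 0 -0.6 1;-0.003 0.022 0 -0.6 1;-0.003 0.022 0 -0.6 1;-0.003 0.022 0 -0.6 1;-0.003 0.022 0 -0.6 1;-0.003 0.022 0 -0.6 1;-0.003 0.022 0 -0.6 1;-0.004 0.022 0 -0.6 1;-0.003 0.018 0 -0.6 1;-0.003 0.012 0 0 1;-0.001 0.006 0 0 1;0 0 0 0 1;0 0 0 0 1")

```text
clock: 6.55
ee_pos: [0.4477, 0.0647, 0.1206]
eef_rot: [2.701, 1.603, -0.0]
wrist_force: [-0.1, -0.5, -1.0]
width: 0.135
```

Run:
```python
from h import *
o=ctrl.observe();print(o["ft_torque"],o["wrist_force"],o["joints"])
crop("top","c5",150,310,130,270,2.4)
b=ctrl.capture("scene")[130:310,130:340]
a=cv2.imread("pics/c5.png");b=cv2.resize(b,None,fx=1.9,fy=1.9,interpolation=2)
c=np.zeros((max(len(a),len(b)),a.shape[1]+b.shape[1],3),'u1');c[:len(a),:a.shape[1]]=a;c[:len(b),a.shape[1]:]=b
cv2.imwrite("pics/c5.png",c);print(c.shape)
```

```text
[-0.20179174  0.00536572  0.03682792] [-0.06510222 -0.54545457 -0.99165665] [ 0.17028459  0.27607728 -0.4720628   2.12786217  0.17887548  0.77473416
 -0.91422675]
(342, 783, 3)
```

View pics/c5.png

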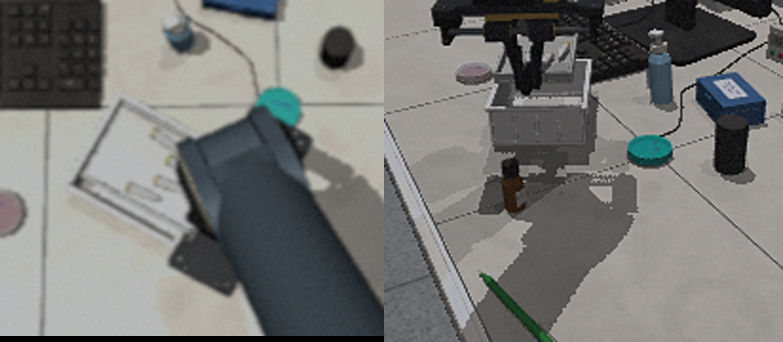

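Call:
send_rows(series="0 0 0 0 0.85;0 0 0 0 0.8;0 0 0 0 0.77;0 0 0 0 0.75;0 0 0 0 0.75")

```text
clock: 7.15
ee_pos: [0.4477, 0.0653, 0.1206]
eef_rot: [2.701, 1.605, 0.0]
wrist_force: [-0.0, 0.1, -2.1]
width: 0.137
```

Run:
```python
from h import *
o=ctrl.observe();print(o["ft_torque"],o["wrist_force"],o["width"])
```

```text
[-0.16671206  0.08407939  0.0065434 ] [-0.03630332  0.09743283 -2.1347557 ] 0.13738031726094546
```

Call:
send_rows(series="0 0 0 0 0.74;0 0 0 0 0.74;0 0 0 0 0.735;0 0 0 0 0.735;0 0 0 0 0.73;0 0 0 0 0.73")

```text
clock: 7.75
ee_pos: [0.4481, 0.0657, 0.1208]
eef_rot: [2.701, 1.605, 0.002]
wrist_force: [0.3, 1.5, -1.3]
width: 0.143
```

Run:
```python
from h import *
o=ctrl.observe();print(o["ft_torque"],o["wrist_force"],o["width"])
```

```text
[ 0.14524123 -0.0589682  -0.02709098] [ 0.29242203  1.46790191 -1.29978012] 0.14309684682727664
```

Call:
send_rows(series="0 0 0 0 1;0 0 0 0 1;0 0 0 0 1")

```text
clock: 8.05
ee_pos: [0.448, 0.0656, 0.1207]
eef_rot: [2.701, 1.605, 0.002]
wrist_force: [0.8, 0.7, -0.5]
width: 0.132
```

Run:
```python
from h import *
o=ctrl.observe();print(o["ft_torque"],o["wrist_force"],o["width"])
crop("top","c6",150,310,130,270,2.4)
b=ctrl.capture("scene")[130:250,170:270]
a=cv2.imread("pics/c6.png");b=cv2.resize(b,None,fx=4,fy=4,interpolation=2)
c=np.zeros((max(len(a),len(b)),a.shape[1]+b.shape[1],3),'u1');c[:len(a),:a.shape[1]]=a;c[:len(b),a.shape[1]:]=b
cv2.imwrite("pics/c6.png",c);print(c.shape)
```

```text
[ 0.27055409 -0.16677535 -0.07401383] [ 0.7561804   0.65838592 -0.52526184] 0.13222674959673536
(480, 784, 3)
```

View pics/c6.png

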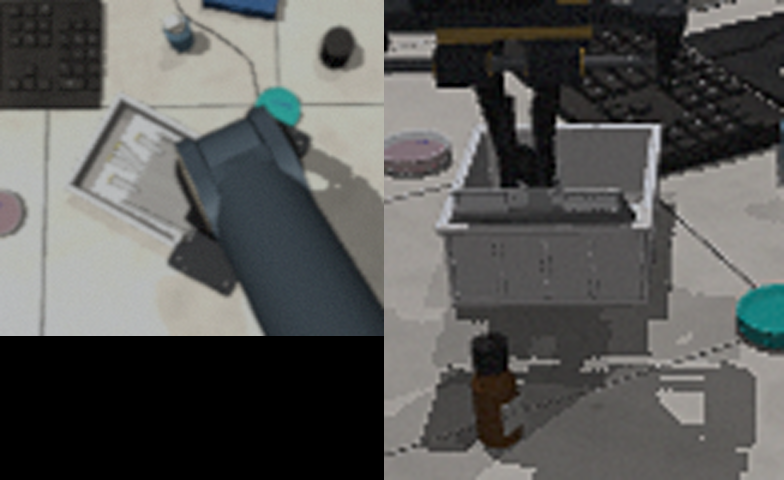

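Call:
send_rows(series="0 0 0.004 0 1;0 0 0.008 0 1;0 0 0.015 0 1;0 0 0.02 0 1;0 0 0.02 0 1;0 0 0.02 0 1;0 0 0.02 0 1;0 0 0.015 0 1;0 0 0.008 0 1;0 0 0 0 1;0 0 0 0 1")

```text
clock: 9.25
ee_pos: [0.4471, 0.0651, 0.2501]
eef_rot: [-2.701, -1.605, 0.002]
wrist_force: [0.2, 0.3, -0.5]
width: 0.134
```

Run:
```python
from h import *
o=ctrl.observe();print(o["ft_torque"],o["wrist_force"],o["width"])
crop("top","c7",150,310,130,270,2.4)
b=ctrl.capture("scene")[60:230,150:290]
a=cv2.imread("pics/c7.png");b=cv2.resize(b,None,fx=2.85,fy=2.85,interpolation=2)
c=np.zeros((max(len(a),len(b)),a.shape[1]+b.shape[1],3),'u1');c[:len(a),:a.shape[1]]=a;c[:len(b),a.shape[1]:]=b
cv2.imwrite("pics/c7.png",c);print(c.shape)
```

```text
[-0.14587929  0.01270252 -0.02435718] [ 0.19164291  0.31093219 -0.46950244] 0.13354570611947852
(484, 783, 3)
```

View pics/c7.png

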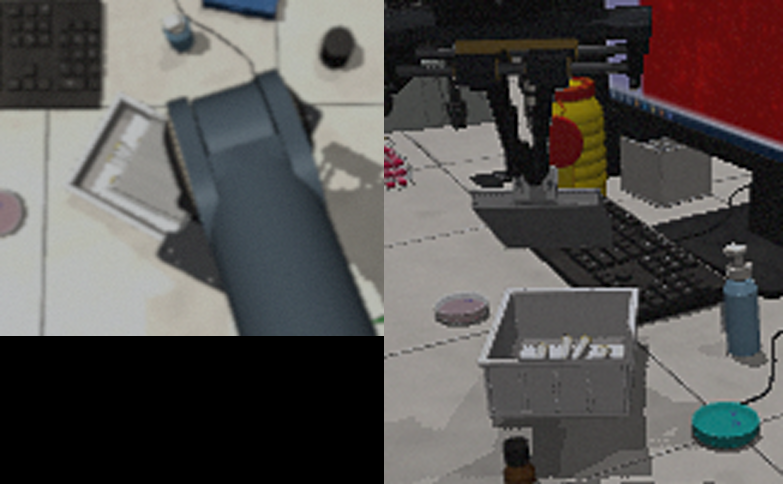

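Call:
send_rows(series="0.002 -0.015 0 0.4 1;0.004 -0.03 0 0.9 1;0.005 -0.035 0 1 1;0.005 -0.035 0 1 1;0.005 -0.035 0 1 1;0.005 -0.035 0 1 1;0.005 -0.035 0 1 1;0.005 -0.035 0 1 1;0.005 -0.033 -0.01 0.7 1;0.004 -0.018 -0.02 0 1;0.002 -0.008 -0.03 0 1;0 0 -0.03 0 1;0 0 -0.02 0 1;0 0 0 0 1")

```text
clock: 10.75
ee_pos: [0.4919, -0.2476, 0.1367]
eef_rot: [-2.576, -1.785, 0.007]
wrist_force: [-1.1, 1.1, -1.0]
width: 0.138
```

Call:
send_rows(series="0 0 -0.01 0 1;0 0 -0.01 0 1;0 0 -0.01 0 1;0 0 -0.01 0 1;0 0 -0.01 0 1")

```text
clock: 11.25
ee_pos: [0.4952, -0.2491, 0.0905]
eef_rot: [2.581, 1.788, 0.001]
wrist_force: [-0.5, -0.6, 1.3]
width: 0.134
```

Call:
send_rows(series="0 0 -0.01 0 1;0 0 -0.01 0 1;0 0 -0.01 0 1;0 0 -0.01 0 1;0 0 0 0 1")

```text
clock: 11.75
ee_pos: [0.4939, -0.2479, 0.0489]
eef_rot: [-2.58, -1.788, 0.001]
wrist_force: [0.6, 0.1, 0.3]
width: 0.139
```

Run:
```python
from h import *
o=ctrl.observe();print(o["ft_torque"],o["wrist_force"],o["width"],o["ee_pos"])
crop("scene","c8",190,350,160,310,4)
```

```text
[ 0.07412288 -0.24278948 -0.05570473] [0.63379029 0.1396227  0.31661557] 0.1390343062698115 [ 0.49392133 -0.24794812  0.04888882]
```

View pics/c8.png

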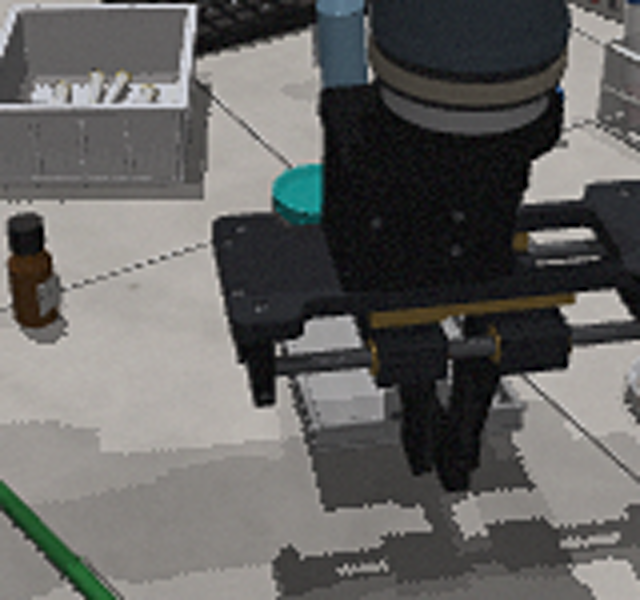

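Call:
send_rows(series="0 0 -0.008 0 1;0 0 -0.008 0 1;0 0 -0.007 0 1;0 0 -0.004 0 1;0 0 0 0 1")

```text
clock: 12.3
ee_pos: [0.4943, -0.2484, 0.0228]
eef_rot: [-2.582, -1.789, 0.001]
wrist_force: [0.4, 0.4, 1.5]
width: 0.134
```

Call:
send_rows(series="0 0 -0.003 0 1;0 0 -0.003 0 1;0 0 -0.003 0 1;0 0 0 0 1")

```text
clock: 12.7
ee_pos: [0.4947, -0.2489, 0.0148]
eef_rot: [2.582, 1.789, -0.0]
wrist_force: [-1.3, -0.4, 3.7]
width: 0.138
```

Call:
send_rows(series="0 0 -0.002 0 1;0 0 -0.002 0 1;0 0 0 0 1")

```text
clock: 13.0
ee_pos: [0.4945, -0.2502, 0.0116]
eef_rot: [2.581, 1.787, -0.002]
wrist_force: [-2.9, -2.3, 9.7]
width: 0.134
```

Call:
send_rows(series="0 0 0 0 0.6;0 0 0 0 0.4;0 0 0 0 0;0 0 0 0 -1;0 0 0 0 -1;0 0 0.02 0 -1;0 0 0.03 0 -1;0 0 0.04 0 -1;0.015 0.001 0.02 8.2 -1;0.015 0.001 0 8.2 -1;0.015 0.001 0 8.2 -1;0.015 0.001 0 8.2 -1;0.015 0.001 0 8.2 -1;0.015 0.002 0 8.2 -1;0.015 0.002 0 8.2 -1;0.015 0.002 0 8.2 -1;0.015 0.001 0 8.2 -1;0.015 0.001 0 8.2 -1;0.011 0 0 8 -1;0 0 0 0 -1")

```text
clock: 15.0
ee_pos: [0.6566, -0.2352, 0.12]
eef_rot: [0.56, 3.091, 0.003]
wrist_force: [0.6, -0.4, 0.3]
width: 0.997
```

Run:
```python
from h import *
o=ctrl.observe();print(o["joints"],o["width"],o["ee_pos"],o["wrist_force"])
crop("top","c9",250,390,130,230,2.8)
b=ctrl.capture("scene")[150:310,200:384]
a=cv2.imread("pics/c9.png");b=cv2.resize(b,None,fx=2.2,fy=2.2,interpolation=2)
c=np.zeros((max(len(a),len(b)),a.shape[1]+b.shape[1],3),'u1');c[:len(a),:a.shape[1]]=a;c[:len(b),a.shape[1]:]=b
cv2.imwrite("pics/c9.png",c);print(c.shape)
```

```text
[ 0.66769264  0.67059567 -0.59307367  1.5470996   0.40986532  1.05049511
  1.18125999] 0.9974972872847195 [ 0.65661444 -0.23517465  0.11995122] [ 0.6148519  -0.42380757  0.3177405 ]
(352, 797, 3)
```

View pics/c9.png

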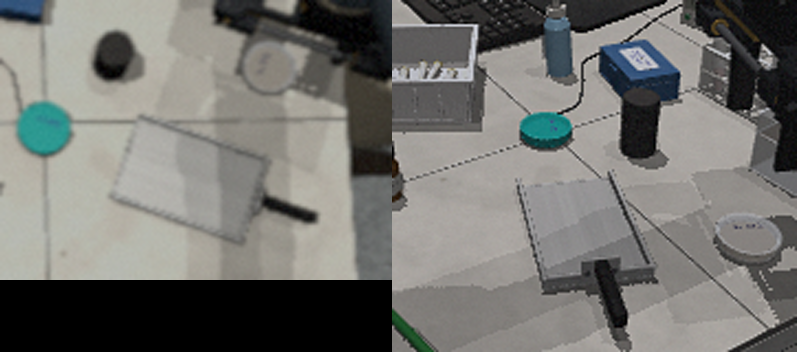

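Run:
```python
from h import *
g=lambda u,v,z:ray("top",250+(u+.5)/2.8-.5,130+(v+.5)/2.8-.5,z)
s=lambda u,v,z:ray("scene",200+(u-392+.5)/2.2-.5,150+(v+.5)/2.2-.5,z)
a=np.array([g(*p,.013) for p in[(140,115),(270,158),(242,242),(110,198)]])
print(a.round(3)[:,:2],a.mean(0),[np.linalg.norm(a[i]-a[i-1]).round(3) for i in range(4)])
for e in(a[0]-a[1],a[3]-a[2]):print(np.degrees(np.arctan2(e[1],e[0])))
print("tray by scene (front-l,front-r,back-r,back-l)",[s(u,v,z)[:2].round(3) for u,v,z in[(518,180,.012),(612,174,.012),(655,270,.012),(542,284,.012)]])
print("beige",g(269,67,.014)[:2],s(749,236,.014)[:2])
# tub/pink by mask in top image
im=ctrl.capture("top");hsv=cv2.cvtColor(im,cv2.COLOR_BGR2HSV)
for n,(u,v) in dict(beige=(346,154),pink=(150,218)).items():
    sub=im[v-16:v+16,u-16:u+16].astype(float); d=sub.max(2); bg=np.median(sub[[0,-1]].reshape(-1,3),0)
    m=(np.abs(sub-bg).sum(2)>45).astype('u1'); k,l,st,c=cv2.connectedComponentsWithStats(m)
    i=1+np.argmax(st[1:,4]); print(n,bg,st[i],c[i]+[u-16,v-16],ray("top",*(c[i]+[u-16,v-16]),.012)[:2])
```

```text
[[ 0.604 -0.091]
 [ 0.554 -0.233]
 [ 0.462 -0.198]
 [ 0.512 -0.056]] [ 0.53289616 -0.14455293  0.013     ] [np.float64(0.099), np.float64(0.151), np.float64(0.099), np.float64(0.151)]
70.51928940438306
70.59209594618551
tray by scene (front-l,front-r,back-r,back-l) [array([ 0.514, -0.06 ]), array([ 0.604, -0.099]), array([ 0.553, -0.235]), array([ 0.459, -0.2  ])]
beige [ 0.6574721  -0.23770422] [ 0.65461444 -0.24304604]
beige [101. 109. 111.] [  0   0  32  32 875] [345.28342857 153.47542857] [ 0.65845952 -0.23675171]
pink [181.5 184.  182. ] [  5   7  23  21 359] [150.41504178 218.38440111] [0.46187693 0.36566672]
```

Call:
send_rows(series="0 -0.003 -0.03 0 -1;0 0 -0.03 0 -1;0 0 -0.03 0 -1;0 0 -0.016 0 -1;0 0 -0.008 0 -1;0 0 0 0 -1;0 0 0 0 1;0 0 0 0 1;0 0 0 0 1;0 0 0 0 1;0 0 0 0 1;0 0 0 0 1;0 0 0 0 1;0 0 0 0 1")

```text
clock: 16.55
ee_pos: [0.656, -0.2387, 0.0072]
eef_rot: [0.561, 3.09, -0.0]
wrist_force: [-1.4, 0.3, 4.4]
width: 0.666
```

Call:
send_rows(series="0 0 0.02 0 1;0 0 0.03 0 1;0 0 0.03 0 1;-0.012 0.009 0 0 1;-0.025 0.018 0 0 1;-0.025 0.019 0 0 1;-0.025 0.019 0 0 1;-0.025 0.018 0 0 1;-0.012 0.009 0 0 1;0 0 0 0 1;0 0 -0.03 0 1;0 0 -0.03 0 1;0 0 -0.008 0 1;0 0 0 0 1;0 0 0 0 1")

```text
clock: 18.05
ee_pos: [0.533, -0.1468, 0.0196]
eef_rot: [0.561, 3.089, 0.0]
wrist_force: [0.2, -0.8, -0.2]
width: 0.66
```

Call:
send_rows(series="-0.001 0 -0.003 0 1;0 0 -0.003 0 1;0 0 -0.002 0 1;0 0 0 0 1")

```text
clock: 18.45
ee_pos: [0.5305, -0.1467, 0.0106]
eef_rot: [-0.561, -3.091, 0.0]
wrist_force: [-1.0, 0.3, 0.4]
width: 0.666
```

Call:
send_rows(series="0 0 -0.001 0 1;0 0 0 0 0;0 0 0 0 -1;0 0 0 0 -1;0 0 0 0 -1;0 0 0.02 0 -1;0 0 0.035 0 -1;0 0 0.04 0 -1;-0.002 0.015 0.035 0 -1;-0.004 0.03 0 0 -1;-0.006 0.045 0 0 -1;-0.006 0.045 0 0 -1;-0.006 0.045 0 0 -1;-0.006 0.045 0 0 -1;-0.006 0.045 0 0 -1;-0.006 0.045 0 0 -1;-0.006 0.045 0 0 -1;-0.006 0.045 0 0 -1;-0.006 0.045 0 0 -1;-0.005 0.04 0 0 -1")

```text
clock: 20.45
ee_pos: [0.4648, 0.3456, 0.1395]
eef_rot: [-0.559, -3.091, -0.001]
wrist_force: [0.3, -0.2, 0.2]
width: 1.0
```

Call:
send_rows(series="-0.003 0.02 0 0 -1;0 0.003 0 0 -1;0 0 0 0 -1;0 0 0 0 -1")

```text
clock: 20.85
ee_pos: [0.4633, 0.3644, 0.1391]
eef_rot: [0.564, 3.09, -0.003]
wrist_force: [0.1, -0.6, -0.0]
width: 1.001
```

Run:
```python
from h import *
im=ctrl.capture("top");cv2.imwrite("pics/top_b.png",im)
s=cv2.imread("pics/top0.png")
x0,y0,k=270,150,6
g=cv2.resize(im[y0:240,x0:370],None,fx=k,fy=k,interpolation=2)
c=cv2.HoughCircles(cv2.medianBlur(cv2.cvtColor(g,6),9),cv2.HOUGH_GRADIENT,1,60,param1=60,param2=15,minRadius=52,maxRadius=70)
print(c)
for q in c[0][:3]: print(ray("top",x0+(q[0]+.5)/k-.5,y0+(q[1]+.5)/k-.5,.016), q[2]/k)
cv2.imwrite("pics/c10.png",g)
```

```text
[[[288.5 267.5  54.1]
  [129.5   1.5  54.3]]]
[ 0.52942244 -0.1438613   0.016     ] 9.016666
[ 0.67092698 -0.06672993  0.016     ] 9.05
```

Call:
send_rows(series="-0.001 0.001 -0.03 0 -1;0 0 -0.03 0 -1;0 0 -0.03 0 -1;0 0 -0.03 0 -1;0 0 -0.008 0 -1;0 0 -0.005 0 -1;0 0 0 0 -1;0 0 0 0 1;0 0 0 0 1;0 0 0 0 1;0 0 0 0 1;0 0 0 0 1;0 0 0 0 1;0 0 0 0 1;0 0 0 0 1")

```text
clock: 22.4
ee_pos: [0.4619, 0.3677, 0.0071]
eef_rot: [0.561, 3.091, 0.001]
wrist_force: [0.5, -0.5, 5.2]
width: 0.679
```

Call:
send_rows(series="0 0 0.02 0 1;0 0 0.035 0 1;0 0 0.04 0 1;0.002 -0.012 0.03 0 1;0.004 -0.025 0 0 1;0.005 -0.04 0 0 1;0.006 -0.045 0 0 1;0.006 -0.045 0 0 1;0.006 -0.045 0 0 1;0.006 -0.045 0 0 1;0.006 -0.045 0 0 1;0.006 -0.045 0 0 1;0.006 -0.045 0 0 1;0.006 -0.045 0 0 1;0.005 -0.04 0 0 1;0.003 -0.025 0 0 1;0.002 -0.013 0 0 1;0 0 -0.03 0 1;0 0 0 0 1;0 0 0 0 1")

```text
clock: 24.4
ee_pos: [0.5302, -0.1461, 0.1013]
eef_rot: [-0.557, -3.09, -0.002]
wrist_force: [-0.1, -0.1, 0.3]
width: 0.676
```

Call:
send_rows(series="0.001 -0.001 -0.03 0 1;0 0 -0.025 0 1;0 0 -0.012 0 1;0 0 0 0 1;0 0 0 0 1")

```text
clock: 24.9
ee_pos: [0.5326, -0.1481, 0.0357]
eef_rot: [0.559, 3.09, 0.0]
wrist_force: [-0.2, -0.9, -0.8]
width: 0.674
```

Call:
send_rows(series="-0.001 0.002 -0.004 0 1;0 0 -0.003 0 1;0 0 -0.003 0 1;0 0 0 0 1;0 0 0 0 1")

```text
clock: 25.4
ee_pos: [0.5307, -0.1467, 0.0246]
eef_rot: [-0.561, -3.091, -0.0]
wrist_force: [-0.6, -0.3, 0.2]
width: 0.676
```

Call:
send_rows(series="0 0 -0.001 0 1;0 0 0 0 1;0 0 0 0 0.2;0 0 0 0 -0.2;0 0 0 0 -0.5;0 0 0 0 -1;0 0 0 0 -1;0 0 0.015 0 -1;0 0 0.03 0 -1;0 0 0.04 0 -1;0 0 0.04 0 -1;-0.02 -0.035 0.02 0 -1;-0.02 -0.04 0 0 -1;-0.02 -0.04 0 0 -1;-0.01 -0.04 0 0 -1;0 -0.04 0 0 -1;0 -0.03 0 0 -1;0 0 0 0 -1;0 0 0 0 -1")

```text
clock: 27.3
ee_pos: [0.4605, -0.3718, 0.1691]
eef_rot: [0.563, 3.09, 0.001]
wrist_force: [0.3, 1.6, 0.4]
width: 0.999
```

Run:
```python
from h import *
im=crop("top","c11",190,370,120,260,2.2)
b=ctrl.capture("scene")[130:310,170:350]
a=cv2.imread("pics/c11.png");b=cv2.resize(b,None,fx=2.2,fy=2.2,interpolation=2)
c=np.zeros((max(len(a),len(b)),a.shape[1]+b.shape[1],3),'u1');c[:len(a),:a.shape[1]]=a;c[:len(b),a.shape[1]:]=b
cv2.imwrite("pics/c11.png",c);print(c.shape,ctrl.observe()["clock"])
```

```text
(396, 792, 3) 27.4
```

View pics/c11.png

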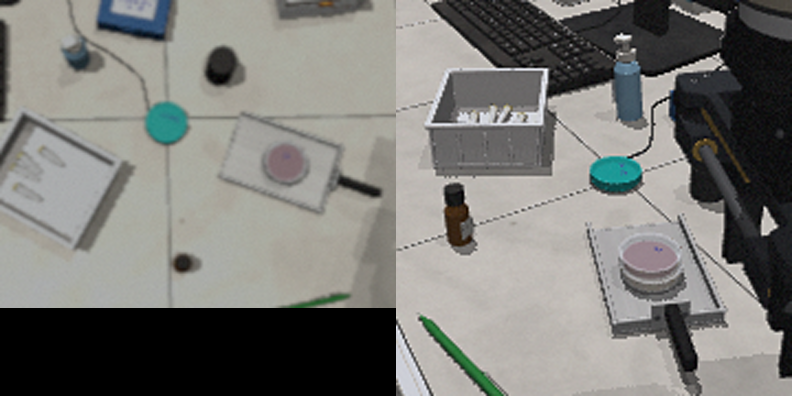

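Run:
```python
from h import *
g=lambda u,v,z:ray("top",190+(u+.5)/2.2-.5,120+(v+.5)/2.2-.5,z)
print(np.mean([g(*p,.013) for p in[(241,113),(343,148),(322,211),(220,176)]],0),g(285,162,.031))
ctrl.finish_job()
```

```text
[ 0.53280005 -0.14443117  0.013     ] [ 0.52930554 -0.14629358  0.031     ]
the job is handed in; nothing more can be done
```

I handed the job in at about 27 s of the 72 s allowed. The tubes are in the tub, the tray is down level, and the two dishes are stacked on it.

- **Tipping:** The moves can't tilt the tool, so I gripped the handle and carried the tray level over the tub. I then eased the grip until the tray swung down about the handle into the tub, and the four tubes slid off. The gripper never touched a tube.
- **Setting down:** I gripped again and lifted, then pressed the front edge on the free table top until the tray lay flat. It sits almost where it started.
- **Stacking:** The beige dish went on the tray first and the pink one on top.

**Last checks:**
- In the final pictures all four tubes are in the standing tub and the tray is empty apart from the stack.
- The stack centre measures about 4 mm from the tray centre: 3.5 mm in x and 2 mm in y, with the camera calibration good to about 2 mm.
- The black can, spray bottle, brown bottle and turquoise dish stand in place by eye; I did not measure them again.
- The highest wrist force I saw at the end of a move was about 10 N, while pressing the tray flat.

**Disagreements:**
- The pink dish was gripped at about 59 mm instead of 58, so probably slightly off its flats.
- The camera and the tool disagreed by about 3 mm on where the beige dish lay.

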